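# Close the laundry canisters, each with its own lid

### The arm

A 6-joint arm with a two-finger parallel gripper is mounted at the origin on a cart in front of the work surface, level with it; the furniture and walls round the work are solid. World frame = base frame: x ahead of the robot, y to its left, z up, the work surface at z = 0. Lengths are in mm, angles in degrees, forces in N, time in s.
With the tool pointing down it reaches from about 350 to 850 mm from the base axis. Payload 8.1 kg.
Tool frame: the origin (TCP) lies at the very end of the fingers, on their centre line; the grasp point (between the pads) lies 19 mm behind it; z points along the fingers, y is the line along which they close (so a half turn about z gives the same grasp; the last joint's range is limited). The gripper opens to 85 mm and grips with 20 to 120 N. Pads are 22 mm wide; open, the fingers measure 114 mm over their backs; the gripper's body (76 mm by 85 mm) begins 54 mm behind the grasp point. The pads swing forward as they close: fully open they stand 13 mm farther back than shut.
Start: joints at [-75.883, 7.471, 85.268, -0, 87.261, -4.893], TCP at [195.467, -567.272, 231.292] pointing down, gripper open.
Joint ranges: [-169.43, 169.43], [-51.17, 129.36], [1.28, 143.12], [-76.62, 256.62], [0, 156.53], [-152.29, 152.29]. Speed limits (degrees/s): [136.94, 136.94, 159.86, 180, 180, 180].

### API

Orientations are given as [roll, pitch, yaw] about the fixed x, y, z axes, in that order (R = Rz(yaw) Ry(pitch) Rx(roll)).
In Python, from bench import status, viewer, job gives the robot as it stands.
- The arm moves only by the tool arm_command, never from a script. Its argument "targets" is a list that holds one entry, the list of rows, each a list of 7 numbers: the shift along the world's x, y, z in m, then the turn, a rotation vector about the world's x, y, z in rad, then the opening, from -1 (shut) to 1 (fully open). In form: [[[dx, dy, dz, rx, ry, rz, gripper], ...]]. A call has 1 to 10 rows; each row shifts and turns the commanded pose from where the row before left it; what a row does not reach is not made up. A row lasts 1/8 s, in which the tool goes at most 62.5 mm and 10.7 degrees, less where a joint would pass 70% of its speed; a pose out of reach is approached as far as the arm can. A call with a gripper value outside its range is refused whole. The fingers move at their own pace and stop on an object; "force" is the grip in N (left out, the last holds). Time passes only in rows, so rows that do not move let the fingers close. It gives the time, the measured TCP pose, the force, the opening and the grip force at its end, in the units of the state.
- status.sense(): the state, without advancing time (a new reading comes with each control period).
- viewer.snapshot(name): name is "scene" or "top"; returns the picture (420x560x3 uint8, red, green, blue); there is no depth.
- viewer.camera_model(name): a dict with "vertical_fov" (degrees; the focal length in pixels is half the picture's height over the tangent of half this angle, whatever the lens; pixels are square), "cx", "cy" (the principal point, pixels), "xyz" and "attitude" of the camera in the world. Camera axes: x right, y down, z forward; pixel columns grow to the right and rows downward; lengths in mm; the calibration is good to about 2 mm. A picture is of the moment at which its call begins. camera_model takes no time and is no camera call.
- job.hand_in(): hands the job in; it is judged then, once.
The state is a dict: "time": time; "joint_pos": joint angles; "qd": joint speeds; "joint_efforts": joint torques, N m; "tool_pos": TCP position; "tcp_rot": TCP orientation; "ft_force": force on the tool from outside, world axes, zero at the start; "wrist_torque": the same for the moment, N m; "finger_gap": finger opening in mm; "grip_force": force on a finger pad.
Only numpy, scipy, OpenCV 4.12 (cv2) and the standard library are available. Lean on these libraries where they do the work, as an engineer would, in place of code of your own. Each camera call takes 0.05 s, during which the arm holds its last target. There are 200 camera calls.

### The job

The three white storage canisters were left open in the damp laundry room. Close each with the wooden lid that fits it, set down without dropping it so that it is seated all the way round, and keep the canisters upright on the worktop. The fourth lid belongs to a canister that is not here: leave it and the tape measure where they are, and mind the wall shelf above.

Things in the scene. Friction and masses are not known exactly. Their poses are not given: they have to be found in the camera images.
- small_canister: the small one of three open round white glazed storage canisters, loose, standing upright with a few descaling tablets in the bottom: 62 mm outer diameter, 5 mm wall, opening 52 mm across, rim 55 mm above its underside, contents at least 22 mm below the rim. Origin: centre of the underside; z up. Its lid's plug goes into the opening, the disc then lies on the rim.
- medium_canister: the medium one of three open round white glazed storage canisters, loose, standing upright with washing tablets in the bottom: 98 mm outer diameter, 5 mm wall, opening 88 mm across, rim 66 mm above its underside, contents at least 22 mm below the rim. Origin: centre of the underside; z up. Its lid's plug goes into the opening, the disc then lies on the rim.
- large_canister: the large one of three open round white glazed storage canisters, loose, standing upright with spare clothes pegs in the bottom: 116 mm outer diameter, 5 mm wall, opening 106 mm across, rim 78 mm above its underside, contents at least 22 mm below the rim. Origin: centre of the underside; z up. Its lid's plug goes into the opening, the disc then lies on the rim.
- small_lid: smallest of four round light-wood lids, loose, knob up: disc 66 mm across, 8 mm thick (14 to 22 mm above the origin); under it a plug 45 mm across, 14 mm deep, tapered to 36 mm at the bottom; on top a central cylindrical grip knob, 24 mm diameter, 22 to 52 mm above the origin. Origin: centre of the plug's underside, z up. It belongs to the small canister (7 mm play in the opening).
- odd_lid: second smallest of four round light-wood lids, loose, knob up: disc 84 mm across, 8 mm thick (14 to 22 mm above the origin); under it a plug 63 mm across, 14 mm deep, tapered to 54 mm at the bottom; on top a central cylindrical grip knob, 24 mm diameter, 22 to 52 mm above the origin. Origin: centre of the plug's underside, z up. The spare lid: it fits no canister here.
- medium_lid: second largest of four round light-wood lids, loose, knob up: disc 102 mm across, 8 mm thick (14 to 22 mm above the origin); under it a plug 81 mm across, 14 mm deep, tapered to 72 mm at the bottom; on top a central cylindrical grip knob, 24 mm diameter, 22 to 52 mm above the origin. Origin: centre of the plug's underside, z up. It belongs to the medium canister (7 mm play in the opening).
- large_lid: largest of four round light-wood lids, loose, knob up: disc 120 mm across, 8 mm thick (14 to 22 mm above the origin); under it a plug 99 mm across, 14 mm deep, tapered to 90 mm at the bottom; on top a central cylindrical grip knob, 24 mm diameter, 22 to 52 mm above the origin. Origin: centre of the plug's underside, z up. It belongs to the large canister (7 mm play in the opening).
- tape_measure: round red sewing tape measure lying flat, 54 mm across and 18 mm high, with a small pull tab; a bystander. Origin: under the case, 4 mm from its middle. (The worktop it lies on is overhung at the back by a fixed wall shelf, solid from z = 0.50 m up and beyond x = 0.64 m: keep wrist and arm clear of it.)

How it is judged (in metres and radians):
At the end, for the whole second after the job is handed in: Each of the three canisters stands upright on the worktop (within 0.06 rad) with its own lid seated: the lid's disc on the rim within 3 mm in height, level within 0.06 rad and centred within 8 mm; all at rest; the spare lid and the tape measure are within 30 mm of where they were (z of small_lid in the frame of small_canister between 0.038 and 0.044 m and horizontal distance between small_lid and small_canister below 0.008 m and angle between each of small_lid, small_canister, medium_lid, medium_canister, large_lid, large_canister's own z axis and vertical below 0.06 rad and height (world z) of each of small_canister, medium_canister, large_canister below 0.004 m and linear speed of each of small_lid, small_canister, medium_lid, medium_canister, large_lid, large_canister below 0.02 m/s and z of medium_lid in the frame of medium_canister between 0.049 and 0.055 m and horizontal distance between medium_lid and medium_canister below 0.008 m and z of large_lid in the frame of large_canister between 0.061 and 0.067 m and horizontal distance between large_lid and large_canister below 0.008 m and distance of each of odd_lid, tape_measure from where it was at the start of the episode below 0.03 m); the robot touches nothing.
It fails at once if a canister is tipped by more than 20 degrees (angle between any of small_canister, medium_canister, large_canister's own z axis and vertical above 0.35 rad).
It fails at once if a lid is dropped from more than about 25 mm, or thrown ((linear speed of small_lid above 0.7 m/s and contact force between small_lid and the fingers below 0.05 N) or (linear speed of medium_lid above 0.7 m/s and contact force between medium_lid and the fingers below 0.05 N) or (linear speed of large_lid above 0.7 m/s and contact force between large_lid and the fingers below 0.05 N)).
It fails at once if the spare lid is moved by more than 30 mm (distance of odd_lid from where it was at the start of the episode above 0.03 m).
It fails at once if the tape measure is moved by more than 30 mm (distance of tape_measure from where it was at the start of the episode above 0.03 m).
It also fails if it takes over 83 s, if anything falls off the work surface, if the arm or the gripper's body presses on something with over 40 N, if the wrist force passes 120 N, or if a joint passes its speed limit or range.

## Working session

There is one attempt and no reset: what is moved stays moved. The work goes in short steps, Python scripts to look and compute and a tool call to move; the robot and the scene stay as the last step left them, time stands still between calls to the robot, and variables do not carry over. Pictures are saved under pics/ and viewed, at most 14 in all, crops included, and the job is handed in when it is done.

Besides the shell and the picture viewer there is one more tool, called after "Call:" as name(argument=value, ...), one argument or row to a line, values as JSON. arm_command: Moves the arm, as the interface text tells. Its arguments: {"type":"object","properties":{"targets":{"type":"array"},"force":{"type":"number"}},"required":["targets"]}

```bash
mkdir -p pics; python3 - <<'E'
from bench import status, viewer
import cv2
for n in ("scene","top"):
    im=viewer.snapshot(n); cv2.imwrite(f"pics/{n}0.png",im[:,:,::-1]); print(n,viewer.camera_model(n))
print(status.sense())
E
```

```text
scene {'vertical_fov': 47.168973270854, 'cx': 286.3241899990858, 'cy': 211.36967810900762, 'xyz': array([-206.9915748 ,  412.30492505,  781.77802175]), 'attitude': array([-133.17704664,    0.46917754, -119.28576845])}
top {'vertical_fov': 57.74094774754332, 'cx': 271.36558931772265, 'cy': 206.74474156571515, 'xyz': array([310.19835548,  49.69109323, 892.73432075]), 'attitude': array([-1.67972419e+02,  1.02203660e-01, -9.47862581e+01])}
{'time': 0.1, 'joint_pos': array([-7.58796375e+01,  7.51243662e+00,  8.53248292e+01,  6.37143964e-04,
        8.72622729e+01, -4.89232105e+00]), 'qd': array([ 0.05711545, -0.10179945, -0.0838683 ,  0.04982343, -0.0045744 ,
        0.06244813]), 'joint_efforts': array([ 8.91588934e-04, -5.70951533e+01, -5.01941442e+01, -2.44223311e-04,
        8.21472524e-03, -3.87219370e-05]), 'tool_pos': array([ 195.37292295, -566.75656351,  230.31493022]), 'tcp_rot': array([-1.79900878e+02, -9.12304366e-03,  1.90126447e+01]), 'ft_force': array([-0.33411044,  0.07257717, -0.98122491]), 'wrist_torque': array([-0.02039198,  0.03689589,  0.04296692]), 'grip_force': 0.0, 'finger_gap': 85.00545991523394}
```

View pics/scene0.png

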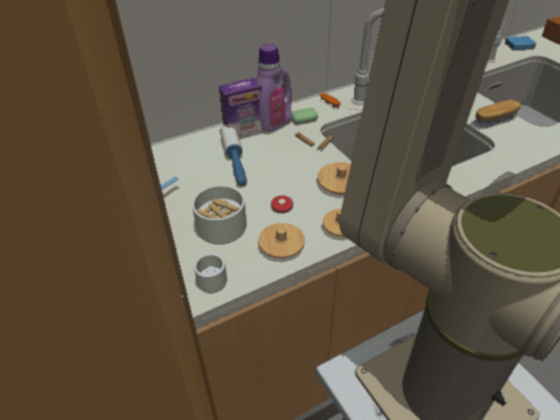

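View pics/top0.png

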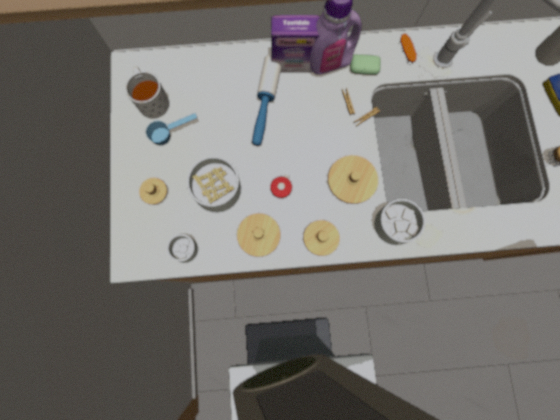

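The top view shows, from left to right: small lid (152,190), small canister (183,248), large canister (215,185), medium lid (259,234), tape (281,187), odd lid (322,237), large lid (353,179) and medium canister (402,221). I'll enlarge it to get exact edges.

```bash
cat > geo.py <<'E'
import numpy as np
from scipy.spatial.transform import Rotation as R
from bench import viewer
def cam(n):
    m=viewer.camera_model(n); f=210/np.tan(np.radians(m["vertical_fov"]/2))
    return m,f,R.from_euler('xyz',m["attitude"],degrees=True).as_matrix()
def ray(n,u,v,z):
    m,f,A=cam(n); d=A@np.array([(u-m["cx"])/f,(v-m["cy"])/f,1]); p=m["xyz"]
    return p+d*(z-p[2])/d[2]
def proj(n,P):
    m,f,A=cam(n); q=(np.atleast_2d(P)-m["xyz"])@A
    return q[:,:2]/q[:,2:]*f+[m["cx"],m["cy"]]
E
python3 - <<'E'
import cv2,numpy as np
from geo import *
im=cv2.imread("pics/top0.png")
c=im[140:280,125:275]; cv2.imwrite("pics/c1.png",cv2.resize(c,None,fx=4,fy=4,interpolation=cv2.INTER_CUBIC))
c=im[140:280,275:435]; cv2.imwrite("pics/c2.png",cv2.resize(c,None,fx=4,fy=4,interpolation=cv2.INTER_CUBIC))
for n,u,v,z in [("smallL",152,188,52),("smallC",183,248,55),("largeC",215,185,78),("medL",258,233,52),("tape",281,187,18),("odd",322,237,52),("largeL",354,178,52),("medC",402,221,66)]:
    print(n,ray("top",u,v,z).round())
E
```

```text
smallL [555. 304.  52.]
smallC [412. 238.  55.]
largeC [543. 157.  78.]
medL [432.  71.  52.]
tape [542.   9.  18.]
odd [411. -70.  52.]
largeL [ 540. -158.   52.]
medC [ 430. -247.   66.]
```

View pics/c1.png

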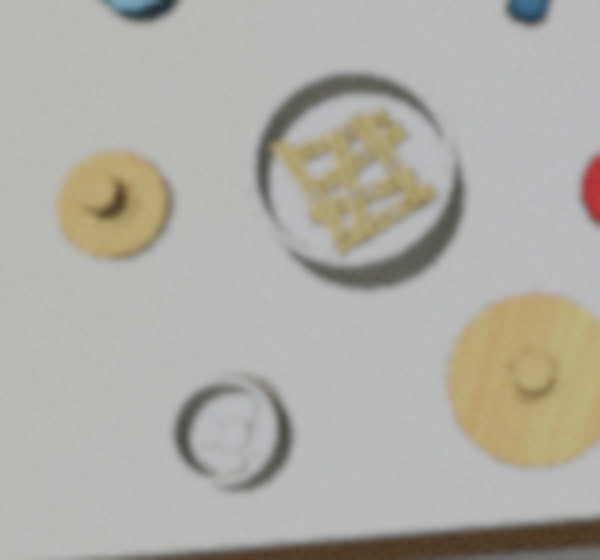

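View pics/c2.png

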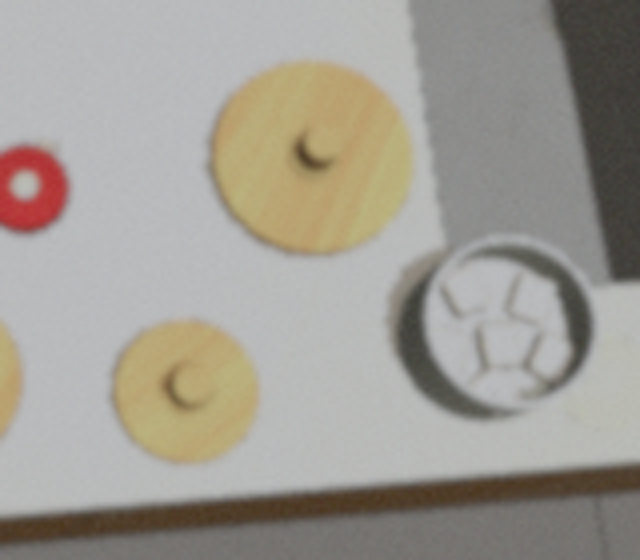

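```bash
cat > fit.py <<'E'
import cv2,numpy as np
from scipy.optimize import least_squares
from scipy.ndimage import map_coordinates
from geo import *
th=np.linspace(0,2*np.pi,180,endpoint=False)
def circ(x,y,r,z): return np.c_[x+r*np.cos(th),y+r*np.sin(th),np.full(180,z)]
def wood(im):
    h=cv2.cvtColor(im,cv2.COLOR_BGR2HSV); return cv2.inRange(h,(10,70,90),(30,255,255))
def lid(n,im,x,y,z=22):
    m=cv2.morphologyEx(wood(im),cv2.MORPH_OPEN,np.ones((3,3)))
    _,l,st,ce=cv2.connectedComponentsWithStats(m); u,v=proj(n,[x,y,z])[0]
    k=1+np.argmin(np.hypot(*(ce[1:]-[u,v]).T)+1e3*(st[1:,4]<80))
    c=cv2.findContours((l==k).astype(np.uint8),cv2.RETR_EXTERNAL,cv2.CHAIN_APPROX_NONE)[0][0][:,0]
    P=np.array([ray(n,a,b,z)[:2] for a,b in c])
    s=least_squares(lambda q:np.hypot(*(P-q[:2]).T)-q[2],[x,y,40],loss='soft_l1').x
    return s.round(1)
def can(n,im,x,y,ro,h,rng=14):
    g=cv2.GaussianBlur(cv2.cvtColor(im,cv2.COLOR_BGR2GRAY),(0,0),.7).astype(float)
    S=lambda P:map_coordinates(g,proj(n,P).T[::-1],order=1)
    best=(-1,)
    cp=cam(n)[0]["xyz"]
    for dx in np.arange(-rng,rng+1,1.):
        for dy in np.arange(-rng,rng+1,1.):
            X,Y=x+dx,y+dy; a=np.cos(th-np.arctan2(Y-cp[1],X-cp[0]))
            r=S(circ(X,Y,ro-2.5,h)); i=S(circ(X,Y,ro-7,h)); o=S(circ(X,Y,ro+2,h))
            s=np.clip(r-i,-20,60)[a>0].sum()+np.clip(r-o,-20,60)[a<0].sum()
            if s>best[0]: best=(s,X,Y)
    return best
E
python3 - <<'E'
from fit import *
im=cv2.imread("pics/top0.png"); sc=cv2.imread("pics/scene0.png")
big=cv2.resize(im[130:290,120:440],None,fx=2.5,fy=2.5,interpolation=cv2.INTER_CUBIC)
def draw(P,col):
    cv2.polylines(big,[np.int32((proj("top",P)-[119.7,129.7])*2.5*8)],True,col,1,cv2.LINE_AA,3)
for n,x,y,r in [("smallL",555,304,33),("medL",432,71,51),("odd",411,-70,42),("largeL",540,-158,60)]:
    s=lid("top",im,x,y); print(n,s,lid("scene",sc,x,y)); draw(circ(s[0],s[1],r,22),(255,0,0)); draw(circ(s[0],s[1],12,52),(255,0,0))
for n,x,y,r,h in [("smallC",412,238,31,55),("largeC",543,157,58,78),("medC",430,-247,49,66)]:
    s=can("top",im,x,y,r,h); print(n,s, can("scene",sc,x,y,r,h))
    for rr,hh in((r,h),(r-5,h),(r,0)): draw(circ(s[1],s[2],rr,hh),(0,0,255))
cv2.imwrite("pics/ov.png",big)
E
```

```text
smallL [557.2 311.1  30.4] [-297286.8  124116.2  322636.8]
medL [432.9  71.3  47.7] [429.9  75.2  50.3]
odd [414.1 -71.6  38.9] [411.7 -66.9  39.7]
largeL [ 546.8 -161.2   57. ] [ 548.7 -151.9   54.7]Traceback (most recent call last):
  File "<stdin>", line 9, in <module>
  File "fit.py", line 25, in can
    r=S(circ(X,Y,ro-2.5,h)); i=S(circ(X,Y,ro-7,h)); o=S(circ(X,Y,ro+2,h))
                                                      ~^^^^^^^^^^^^^^^^^^
  File "fit.py", line 19, in <lambda>
    S=lambda P:map_coordinates(g,proj(n,P).T[::-1],order=1)
                                 ~~~~^^^^^
  File "geo.py", line 11, in proj
    m,f,A=cam(n); q=(np.atleast_2d(P)-m["xyz"])@A
          ~~~^^^
  File "geo.py", line 5, in cam
    m=viewer.camera_model(n); f=210/np.tan(np.radians(m["vertical_fov"]/2))
ValueError: time passes only in moves, steps and waits
```

```bash
sed -i 's/^def cam/import functools\n@functools.lru_cache\ndef cam/' geo.py; cat > run.py <<'E'
from fit import *
im=cv2.imread("pics/top0.png"); sc=cv2.imread("pics/scene0.png")
big=cv2.resize(im[130:290,120:440],None,fx=2.5,fy=2.5,interpolation=cv2.INTER_CUBIC)
def draw(P,col):
    cv2.polylines(big,[np.int32((proj("top",P)-[119.7,129.7])*2.5*8)],True,col,1,cv2.LINE_AA,3)
for n,x,y,r in [("smallL",555,304,33),("medL",432,71,51),("odd",411,-70,42),("largeL",540,-158,60)]:
    s=lid("top",im,x,y); draw(circ(s[0],s[1],r,22),(255,0,0)); draw(circ(s[0],s[1],12,52),(255,0,0))
for n,x,y,r,h in [("smallC",412,238,31,55),("largeC",543,157,58,78),("medC",430,-247,49,66)]:
    s=can("top",im,x,y,r,h); print(n,s, can("scene",sc,x,y,r,h))
    for rr,hh in((r,h),(r-5,h),(r,0)): draw(circ(s[1],s[2],rr,hh),(0,0,255))
cv2.imwrite("pics/ov.png",big)
E
python3 run.py
```

```text
smallC (np.float64(7222.026004984782), np.float64(414.0), np.float64(244.0)) (np.float64(7489.819951038563), np.float64(413.0), np.float64(247.0))
largeC (np.float64(7205.163035906315), np.float64(553.0), np.float64(162.0)) (np.float64(6209.258746004277), np.float64(551.0), np.float64(165.0))
medC (np.float64(7821.998411861232), np.float64(432.0), np.float64(-249.0)) (np.float64(121.39989367018109), np.float64(442.0), np.float64(-238.0))
```

View pics/ov.png

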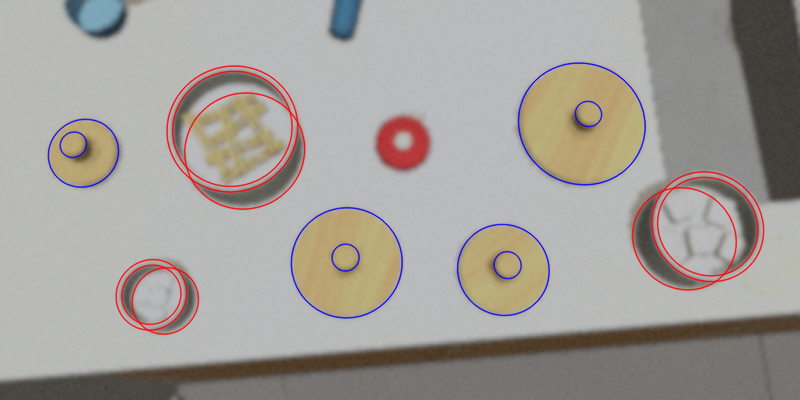

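```bash
cat >> fit.py <<'E'
def lid2(n,im,x,y,r,z=22):
    # half-level edge of b-channel contrast (yellow) along radial rays, circle fit
    b=im.astype(float); s=b[:,:,2]-b[:,:,0]
    q=np.array([x,y,r],float)
    for _ in range(4):
        rr=np.arange(r-14,r+14,.5); P=[]
        prof=np.array([map_coordinates(s,proj(n,circ(q[0],q[1],k,z)).T[::-1],order=1) for k in rr]).T
        for t,p in zip(th,prof):
            m=(np.median(prof[:,:6])+np.median(prof[:,-6:]))/2
            i=np.where((p[:-1]>m)&(p[1:]<=m))[0]
            if len(i)==1: k=rr[i[0]]+.5*(p[i[0]]-m)/(p[i[0]]-p[i[0]+1]); P.append(q[:2]+k*np.array([np.cos(t),np.sin(t)]))
        if len(P)<20: return None
        P=np.array(P); f=least_squares(lambda w:np.hypot(*(P-w[:2]).T)-w[2],q,loss='soft_l1'); q=f.x
    return q.round(1),len(P)
E
python3 - <<'E'
from fit import *
im=cv2.imread("pics/top0.png"); sc=cv2.imread("pics/scene0.png")
for n,x,y,r in [("smallL",557,311,33),("medL",432,71,51),("odd",411,-70,42),("largeL",540,-158,60)]:
    print(n,lid2("top",im,x,y,r),lid2("scene",sc,x,y,r))
g=cv2.GaussianBlur(cv2.cvtColor(im,cv2.COLOR_BGR2GRAY),(0,0),1).astype(float)
us=np.arange(120,560,8); vs=[]
for u in us:
    d=np.diff(g[235:295,u]); k=np.argmin(d); w=np.clip(-d[max(k-3,0):k+4],0,None); vs.append(235.5+(np.arange(max(k-3,0),max(k-3,0)+len(w))*w).sum()/w.sum())
vs=np.array(vs); p=np.polyfit(us,vs,1); print((vs-np.polyval(p,us)).round(1))
E
```

```text
smallL (array([557.8, 311.6,  32.5]), 180) (array([564.3, 339.7,  32.2]), 32)
medL (array([433.2,  71.4,  50. ]), 180) (array([431.1,  74.6,  50.6]), 180)
odd (array([414.1, -71.9,  41.2]), 180) (array([412.1, -68.3,  45.6]), 135)
largeL (array([ 547.1, -161.9,   59.5]), 180) (array([ 544. , -159.1,   60.5]), 111)
[ 0.1 -0.1 -0.  -0.1 -0.  -0.1 -0.1 -0.1 -0.1 -0.1  0.   0.  -0.   0.
 -0.  -0.   0.1  0.  -0.   0.1  0.   0.   0.1  0.1 -0.   0.1  0.1  0.
  0.   0.1  0.   0.1  0.  -0.   0.1  0.1  0.1 -0.   0.  -0.   0.   0.1
  0.1  0.   0.2  0.1  0.1 -0.3 -1.  -0.3 -0.1  0.2 -0.2  0.3  0.3]
```

Call:
arm_command(
  targets=[
    [[0.035,0.0407,0,0,0,0,1],[0.035,0.0407,0,0,0,0,1],[0.035,0.0407,0,0,0,0,1],[0.035,0.0407,0,0,0,0,1],[0.035,0.0407,0,0,0,0,1],[0.035,0.0407,0,0,0,0,1],[0.035,0.0407,0,0,0,0,1],[0.035,0.0407,0,0,0,0,1],[0.035,0.0407,0,0,0,0,1],[0.035,0.0407,0,0,0,0,1]],
  ],
  force=40,
)

```text
time: 1.35
tool_pos: [546.2, -158.7, 230.9]
tcp_rot: [-180.0, 0.0, 19.0]
ft_force: [0.4, -1.1, -0.0]
finger_gap: 85.4
grip_force: 0.0
```

Call:
arm_command(
  targets=[
    [[0,0,-0.03,0,0,0,1],[0,0,-0.04,0,0,0,1],[0,0,-0.04,0,0,0,1],[0,0,-0.03,0,0,0,0.2],[0,0,0,0,0,0,0.2],[0,0,0,0,0,0,0.2],[0,0,0,0,0,0,0.2]],
  ],
)

```text
time: 2.22
tool_pos: [546.8, -160.8, 93.4]
tcp_rot: [179.9, -0.1, 19.0]
ft_force: [-0.6, 0.3, 0.4]
finger_gap: 50.9
grip_force: 0.0
```

```bash
python3 - <<'E'
from fit import *
from bench import status
a=viewer.snapshot("top"); b=viewer.snapshot("scene")
cv2.imwrite("pics/t1.png",cv2.hconcat([a,b])[:,:,::-1][::1,::1]); cv2.imwrite("pics/t1s.png",cv2.resize(cv2.imread("pics/t1.png"),(800,300),interpolation=cv2.INTER_AREA))
s=status.sense();print(s["tool_pos"],s["joint_pos"],s["finger_gap"],s["ft_force"])
E
```

```text
[ 546.47963795 -160.70451214   92.95643665] [-2.15438873e+01  8.88783663e+00  9.85956677e+01 -3.75519125e-04
  7.23658537e+01  4.94491424e+01] 51.17390168761156 [ 0.5179145  -0.20916802  0.32123641]
```

View pics/t1s.png

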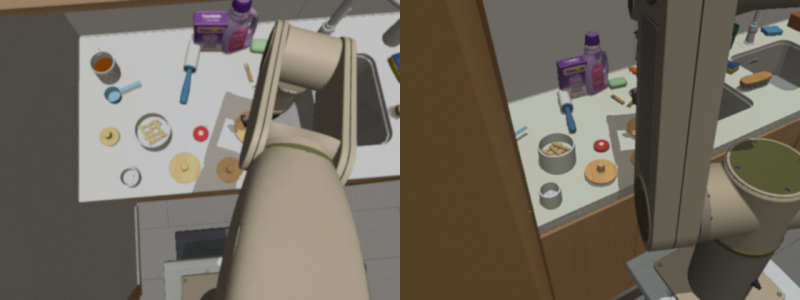

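The arm hides the large lid, but the TCP is within 1–2 mm of the lid's averaged position. I'll descend and grip.

Call:
arm_command(
  targets=[
    [[0,0,-0.03,0,0,0,0.2],[0,0,-0.02,0,0,0,0.2],[0,0,-0.015,0,0,0,0.2],[0,0,0,0,0,0,0.2],[0,0,0,0,0,0,-0.6],[0,0,0,0,0,0,-1],[0,0,0,0,0,0,-1],[0,0,0,0,0,0,-1]],
  ],
  force=40,
)

```text
time: 3.32
tool_pos: [546.5, -160.7, 27.6]
tcp_rot: [179.9, -0.1, 19.0]
ft_force: [-0.1, -0.7, 5.6]
finger_gap: 22.8
grip_force: 39.7
```

Call:
arm_command(
  targets=[
    [[0,0,0.01,0,0,0,-1],[0,0,0.02,0,0,0,-1],[0,0,0.03,0,0,0,-1],[0,0,0.03,0,0,0,-1],[0,0,0.02,0,0,0,-1],[0,0,0,0,0,0,-1]],
  ],
)

```text
time: 4.08
tool_pos: [546.9, -160.8, 138.9]
tcp_rot: [179.8, -0.2, 19.0]
ft_force: [-0.2, 0.2, -1.4]
finger_gap: 22.8
grip_force: 39.3
```

Call:
arm_command(
  targets=[
    [[0,0.02,0,0,0,0,-1],[0,0.04,0,0,0,0,-1],[0,0.04,0,0,0,0,-1],[0,0.04,0,0,0,0,-1],[0,0.04,0,0,0,0,-1],[0,0.04,0,0,0,0,-1],[0,0.03,0,0,0,0,-1],[0,0.02,0,0,0,0,-1],[0,0,0,0,0,0,-1],[0,0,0,0,0,0,-1]],
  ],
)

```text
time: 5.32
tool_pos: [545.1, 109.2, 135.8]
tcp_rot: [180.0, 0.1, 19.0]
ft_force: [-0.0, -0.8, -2.4]
finger_gap: 22.5
grip_force: 39.4
```

```bash
python3 - <<'E'
from fit import *
from bench import status
a=viewer.snapshot("top"); b=viewer.snapshot("scene")
t=cv2.hconcat([a,b])[:,:,::-1]; cv2.imwrite("pics/top2.png",a[:,:,::-1]);cv2.imwrite("pics/scene2.png",b[:,:,::-1])
cv2.imwrite("pics/t2s.png",cv2.resize(t,(800,300),interpolation=cv2.INTER_AREA))
s=status.sense();print(s["tool_pos"],s["finger_gap"],s["ft_force"],s["wrist_torque"])
E
```

```text
[545.44839275 108.79029935 136.09307282] 22.403831673620363 [ 0.00769763  0.40266343 -1.00801195] [ 0.04035884  0.05494594 -0.0137051 ]
```

View pics/t2s.png

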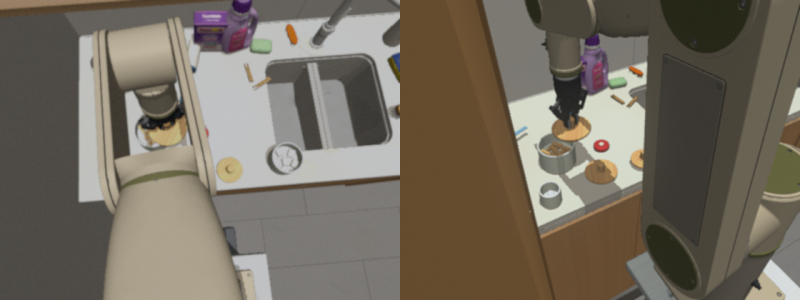

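The scene view shows the large lid held level beside its canister. I'll measure it in the hand with the same camera.

```bash
python3 - <<'E'
from fit import *
sc=cv2.imread("pics/scene2.png"); sc0=cv2.imread("pics/scene0.png")
for z in (128.5,130.5): print(lid2("scene",sc,545,109,60,z),lid("scene",sc,545,109,z))
print(can("scene",sc,551,165,58,78),can("scene",sc0,551,165,58,78))
big=cv2.resize(sc[150:270,160:310],None,fx=4,fy=4,interpolation=cv2.INTER_CUBIC)
d=lambda P,c:cv2.polylines(big,[np.int32((proj("scene",P)-[159.6,149.6])*32)],True,c,1,cv2.LINE_AA,3)
for r,z in((58,78),(53,78),(58,0)): d(circ(551,165,r,z),(0,0,255))
d(circ(545.4,109,60,130.5),(255,0,0))
cv2.imwrite("pics/ov2.png",big)
E
```

```text
(array([541.5, 113.1,  59.4]), 157) [535.2 116.2  54.3]
(array([539.2, 114. ,  59.2]), 157) [532.9 117.1  54.1]
(np.float64(4103.334367635036), np.float64(551.0), np.float64(165.0)) (np.float64(6209.258746004277), np.float64(551.0), np.float64(165.0))
```

View pics/ov2.png

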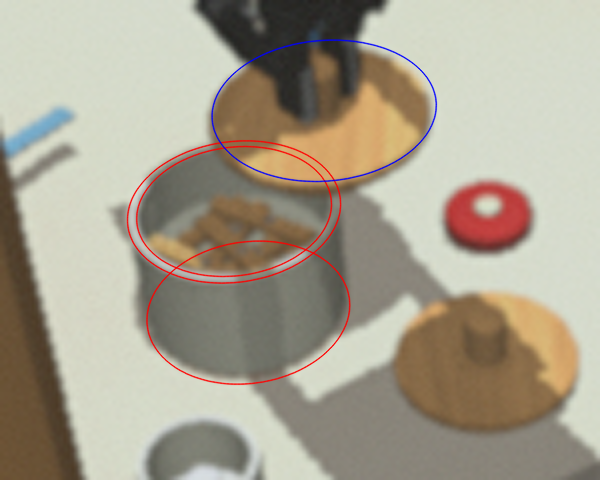

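Call:
arm_command(
  targets=[
    [[0.003,0.025,0,0,0,0,-1],[0.003,0.028,0,0,0,0,-1],[0,0,-0.01,0,0,0,-1],[0,0,-0.01,0,0,0,-1],[0,0,-0.005,0,0,0,-1],[0,0,0,0,0,0,-1],[0,0,0,0,0,0,-1]],
  ],
)

```text
time: 6.3
tool_pos: [551.7, 162.4, 111.6]
tcp_rot: [180.0, -0.0, 19.0]
ft_force: [-0.3, 0.7, -0.7]
finger_gap: 22.7
grip_force: 39.5
```

```bash
python3 - <<'E'
from fit import *
from bench import status
a=viewer.snapshot("top"); b=viewer.snapshot("scene")
f=lambda im,y,x:cv2.resize(im[y:y+110,x:x+100],None,fx=4,fy=4,interpolation=cv2.INTER_CUBIC)
cv2.imwrite("pics/t3.png",cv2.hconcat([f(a,130,165),f(b,160,170)])[:,:,::-1])
s=status.sense();print(s["tool_pos"],s["finger_gap"],s["ft_force"],s["wrist_torque"])
E
```

```text
[551.81118077 162.64471909 111.79804416] 22.836012681967276 [-2.48663928e-04 -4.67169571e-01 -1.19156442e+00] [-0.01371979  0.03308591 -0.01777904]
```

View pics/t3.png

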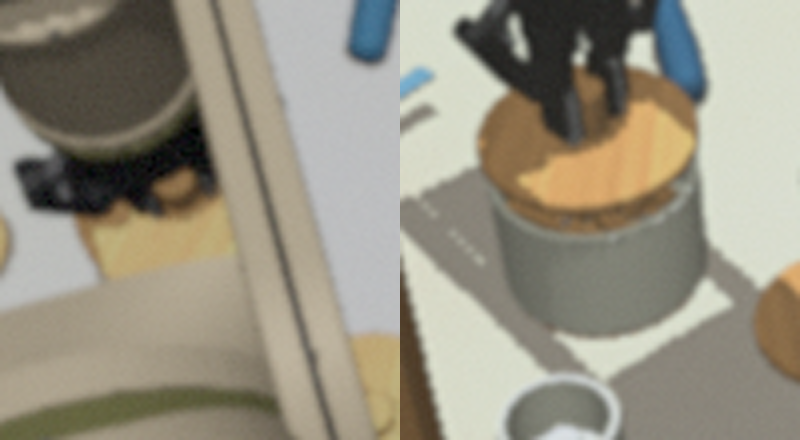

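The lid sits about 20 mm above the rim and is centred to within 1–2 mm. I'll lower it.

Call:
arm_command(
  targets=[
    [[-0.001,-0.001,-0.005,0,0,0,-1],[0,0,-0.005,0,0,0,-1],[0,0,-0.003,0,0,0,-1],[0,0,-0.002,0,0,0,-1],[0,0,0,0,0,0,-1]],
  ],
)

```text
time: 7.02
tool_pos: [550.9, 161.7, 96.4]
tcp_rot: [180.0, -0.0, 19.0]
ft_force: [3.2, 0.3, -2.1]
finger_gap: 22.6
grip_force: 39.4
```

Call:
arm_command(
  targets=[
    [[0,0,-0.002,0,0,0,-1],[0,0,-0.001,0,0,0,-1],[0,0,0,0,0,0,-1]],
  ],
)

```text
time: 7.4
tool_pos: [550.8, 161.7, 93.6]
tcp_rot: [180.0, -0.0, 19.0]
ft_force: [3.1, -0.1, 1.3]
finger_gap: 22.7
grip_force: 39.6
```

Call:
arm_command(
  targets=[
    [[0.001,0,-0.001,0,0,0,-1],[0,0,-0.001,0,0,0,-1],[0,0,-0.001,0,0,0,-1],[0,0,0,0,0,0,-1]],
  ],
)

```text
time: 7.9
tool_pos: [551.3, 161.7, 91.6]
tcp_rot: [180.0, 0.0, 19.0]
ft_force: [-4.3, -1.8, 12.6]
finger_gap: 22.7
grip_force: 41.0
```

It seated at the predicted height (91.6) with contact force. I'll release, rise and go to the medium lid at (432,72).

Call:
arm_command(
  targets=[
    [[0,0,0.001,0,0,0,-0.5],[0,0,0,0,0,0,-0.1],[0,0,0,0,0,0,0.2],[0,0,0,0,0,0,0.2],[0,0,0.02,0,0,0,0.2],[0,0,0.03,0,0,0,0.2],[0,0,0.03,0,0,0,0.2],[0,0,0,0,0,0,0.2]],
  ],
)

```text
time: 8.9
tool_pos: [553.9, 162.3, 176.3]
tcp_rot: [179.9, -0.4, 19.0]
ft_force: [0.4, 0.0, -0.4]
finger_gap: 51.6
grip_force: 0.0
```

Call:
arm_command(
  targets=[
    [[-0.024,-0.018,0,0,0,0,0.2],[-0.024,-0.018,0,0,0,0,0.2],[-0.024,-0.018,0,0,0,0,0.2],[-0.024,-0.018,0,0,0,0,0.2],[-0.023,-0.018,0,0,0,0,0.2],[0,0,-0.04,0,0,0,0.2],[0,0,-0.04,0,0,0,0.2],[0,0,0,0,0,0,0.2],[0,0,0,0,0,0,0.2]],
  ],
)

```text
time: 10.02
tool_pos: [433.1, 71.8, 92.6]
tcp_rot: [180.0, -0.1, 19.0]
ft_force: [0.4, -0.9, 0.5]
finger_gap: 51.5
grip_force: 0.0
```

Call:
arm_command(
  targets=[
    [[0,0,-0.03,0,0,0,0.2],[0,0,-0.02,0,0,0,0.2],[0,0,-0.014,0,0,0,0.2],[0,0,0,0,0,0,0.2],[0,0,0,0,0,0,-0.6],[0,0,0,0,0,0,-1],[0,0,0,0,0,0,-1],[0,0,0,0,0,0,-1]],
  ],
)

```text
time: 11.02
tool_pos: [433.7, 71.8, 28.7]
tcp_rot: [180.0, -0.1, 19.0]
ft_force: [-1.8, -0.4, 6.6]
finger_gap: 22.6
grip_force: 39.1
```

Call:
arm_command(
  targets=[
    [[0,0,0.01,0,0,0,-1],[0,0,0.02,0,0,0,-1],[0,0,0.03,0,0,0,-1],[0,0,0.03,0,0,0,-1],[0,0,0.02,0,0,0,-1],[0,0,0,0,0,0,-1]],
  ],
)

```text
time: 11.78
tool_pos: [433.9, 71.8, 139.6]
tcp_rot: [179.9, -0.2, 19.0]
ft_force: [0.3, -0.8, -1.4]
finger_gap: 22.4
grip_force: 39.2
```

```bash
python3 - <<'E'
from fit import *
from bench import status
a=viewer.snapshot("top"); b=viewer.snapshot("scene")
cv2.imwrite("pics/top4.png",a[:,:,::-1]);cv2.imwrite("pics/scene4.png",b[:,:,::-1])
b=cv2.imread("pics/scene4.png");a=cv2.imread("pics/top4.png")
s=status.sense();x,y,z=s["tool_pos"];print(s["tool_pos"],s["finger_gap"])
print("medL hand scene",lid2("scene",b,x,y,51,z-27.6+22))
print("largeL scene",lid2("scene",b,551,163,60,86))
print("medC top",can("top",a,432,-249,49,66))
cv2.imwrite("pics/t4.png",cv2.resize(cv2.hconcat([a,b]),(800,300),interpolation=cv2.INTER_AREA))
E
```

```text
[432.20036595  71.74061143 136.92698609] 22.73210555027277
medL hand scene (array([427.2,  77.3,  49.9]), 157)
largeL scene (array([548.9, 166.1,  59.4]), 180)
medC top (np.float64(7921.970236298869), np.float64(431.0), np.float64(-249.0))
```

View pics/t4.png

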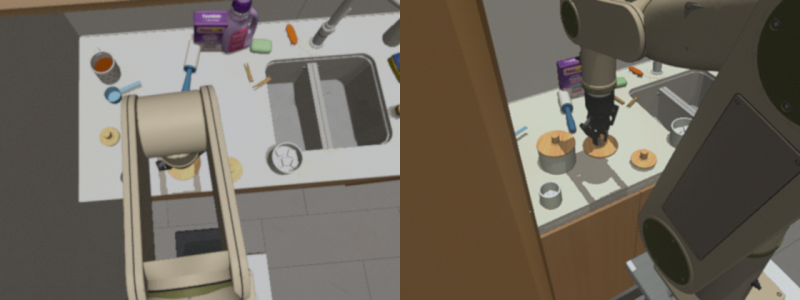

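The large lid sits level on its canister and the medium lid is in the hand. I'll carry it to the medium canister at (431,-248).

Call:
arm_command(
  targets=[
    [[0,-0.02,0,0,0,0,-1],[0,-0.04,0,0,0,0,-1],[0,-0.04,0,0,0,0,-1],[0,-0.04,0,0,0,0,-1],[0,-0.04,0,0,0,0,-1],[0,-0.04,0,0,0,0,-1],[0,-0.04,0,0,0,0,-1],[-0.001,-0.04,0,0,0,0,-1],[0,-0.02,0,0,0,0,-1],[0,0,0,0,0,0,-1]],
  ],
)

```text
time: 13.12
tool_pos: [430.8, -248.6, 136.2]
tcp_rot: [-179.9, 0.1, 18.9]
ft_force: [-0.2, 0.6, -0.3]
finger_gap: 22.5
grip_force: 39.4
```

Call:
arm_command(
  targets=[
    [[0,0,-0.01,0,0,0,-1],[0,0,-0.01,0,0,0,-1],[0,0,-0.01,0,0,0,-1],[0,0,0,0,0,0,-1],[0,0,0,0,0,0,-1]],
  ],
)

```text
time: 13.75
tool_pos: [431.6, -248.2, 107.4]
tcp_rot: [180.0, -0.0, 19.0]
ft_force: [-0.9, 0.2, -1.1]
finger_gap: 22.7
grip_force: 39.4
```

```bash
python3 - <<'E'
from fit import *
from bench import status
a=viewer.snapshot("top"); b=viewer.snapshot("scene")
cv2.imwrite("pics/top5.png",a[:,:,::-1]);cv2.imwrite("pics/scene5.png",b[:,:,::-1])
f=lambda im,y,x:cv2.resize(im[y:y+110,x:x+100],None,fx=4,fy=4,interpolation=cv2.INTER_CUBIC)
p=proj("scene",[431,-248,80])[0].astype(int); print(p)
cv2.imwrite("pics/t5.png",cv2.hconcat([f(a,165,350),f(b,max(p[1]-55,0),max(p[0]-50,0))])[:,:,::-1])
s=status.sense();print(s["tool_pos"],s["ft_force"],s["finger_gap"])
E
```

```text
[402 172]
[ 431.81979413 -248.47175967  107.80367951] [ 0.25171929 -0.0930035  -1.76782403] 22.6071277052175
```

View pics/t5.png

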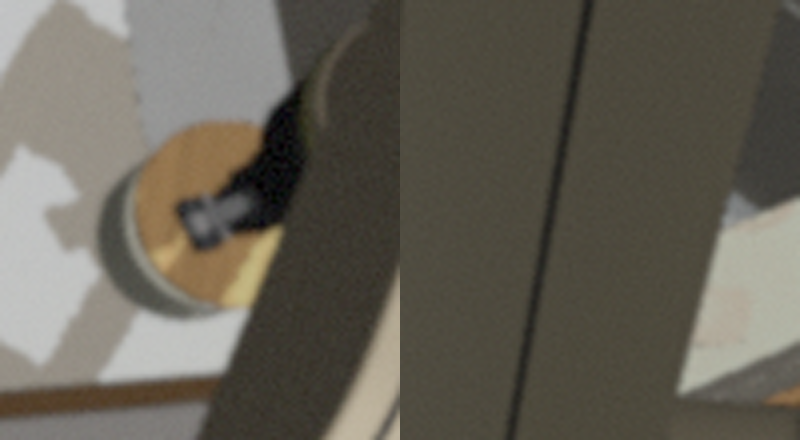

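The top view shows the medium lid centred over its canister, with the rim visible evenly at the left edge. I'll lower it and watch the force.

Call:
arm_command(
  targets=[
    [[0,0,-0.006,0,0,0,-1],[0,0,-0.006,0,0,0,-1],[0,0,-0.004,0,0,0,-1],[0,0,0,0,0,0,-1]],
  ],
)

```text
time: 14.35
tool_pos: [431.1, -248.0, 90.6]
tcp_rot: [-179.9, 0.0, 19.0]
ft_force: [0.1, 0.9, -1.7]
finger_gap: 22.3
grip_force: 39.4
```

Call:
arm_command(
  targets=[
    [[0,0,-0.004,0,0,0,-1],[0,0,-0.003,0,0,0,-1],[0,0,-0.002,0,0,0,-1],[0,0,0,0,0,0,-1]],
  ],
)

```text
time: 14.85
tool_pos: [431.3, -248.2, 82.1]
tcp_rot: [-180.0, 0.0, 19.0]
ft_force: [-0.0, -0.5, -1.4]
finger_gap: 22.6
grip_force: 39.3
```

Call:
arm_command(
  targets=[
    [[0,0,-0.001,0,0,0,-1],[0,0,-0.001,0,0,0,-1],[0,0,-0.001,0,0,0,-1],[0,0,0,0,0,0,-1]],
  ],
)

```text
time: 15.35
tool_pos: [431.8, -248.5, 80.7]
tcp_rot: [180.0, -0.0, 19.0]
ft_force: [-6.0, 3.8, 12.2]
finger_gap: 22.7
grip_force: 40.5
```

Seated. I'll release, lift and go to the small lid at (557,312).

Call:
arm_command(
  targets=[
    [[0,0,0.001,0,0,0,-0.5],[0,0,0,0,0,0,-0.1],[0,0,0,0,0,0,0.2],[0,0,0,0,0,0,0.2],[0,0,0.02,0,0,0,0.2],[0,0,0.04,0,0,0,0.2],[0,0,0.04,0,0,0,0.2],[0,0,0,0,0,0,0.2]],
  ],
)

```text
time: 16.35
tool_pos: [433.6, -249.8, 184.4]
tcp_rot: [179.7, -0.2, 19.0]
ft_force: [-0.0, -0.1, 0.7]
finger_gap: 51.3
grip_force: 0.0
```

Call:
arm_command(
  targets=[
    [[0.009,0.04,0,0,0,0,0.2],[0.009,0.04,0,0,0,0,0.2],[0.009,0.04,0,0,0,0,0.2],[0.009,0.04,0,0,0,0,0.2],[0.009,0.04,0,0,0,0,0.2],[0.009,0.04,0,0,0,0,0.2],[0.009,0.04,0,0,0,0,0.2],[0.009,0.04,0,0,0,0,0.2],[0.009,0.04,0,0,0,0,0.2],[0.009,0.04,0,0,0,0,0.2]],
  ],
)

```text
time: 17.6
tool_pos: [521.0, 153.0, 178.9]
tcp_rot: [-180.0, 0.1, 19.0]
ft_force: [-0.2, -1.0, 0.5]
finger_gap: 51.3
grip_force: 0.0
```

Call:
arm_command(
  targets=[
    [[0.009,0.04,0,0,0,0,0.2],[0.009,0.04,0,0,0,0,0.2],[0.009,0.04,0,0,0,0,0.2],[0.009,0.04,0,0,0,0,0.2],[0,0,-0.04,0,0,0,0.2],[0,0,-0.04,0,0,0,0.2],[0,0,-0.01,0,0,0,0.2],[0,0,0,0,0,0,0.2],[0,0,0,0,0,0,0.2]],
  ],
)

```text
time: 18.73
tool_pos: [558.8, 312.1, 92.5]
tcp_rot: [-180.0, -0.2, 19.0]
ft_force: [1.2, -0.3, 0.5]
finger_gap: 51.4
grip_force: 0.0
```

Call:
arm_command(
  targets=[
    [[-0.001,0,-0.03,0,0,0,0.2],[0,0,-0.02,0,0,0,0.2],[0,0,-0.014,0,0,0,0.2],[0,0,0,0,0,0,0.2],[0,0,0,0,0,0,-0.6],[0,0,0,0,0,0,-1],[0,0,0,0,0,0,-1],[0,0,0,0,0,0,-1]],
  ],
)

```text
time: 19.73
tool_pos: [557.3, 312.1, 27.5]
tcp_rot: [-180.0, -0.1, 19.0]
ft_force: [0.4, -1.0, 5.7]
finger_gap: 22.6
grip_force: 39.4
```

Call:
arm_command(
  targets=[
    [[0,0,0.01,0,0,0,-1],[0,0,0.02,0,0,0,-1],[0,0,0.03,0,0,0,-1],[0,0,0.02,0,0,0,-1],[0,0,0.01,0,0,0,-1],[0,0,0,0,0,0,-1]],
  ],
)

```text
time: 20.48
tool_pos: [556.9, 311.9, 117.1]
tcp_rot: [-180.0, -0.1, 19.0]
ft_force: [-0.6, 0.5, -1.2]
finger_gap: 23.2
grip_force: 39.3
```

```bash
python3 - <<'E'
from fit import *
from bench import status
a=viewer.snapshot("top"); b=viewer.snapshot("scene")
cv2.imwrite("pics/top6.png",a[:,:,::-1]);cv2.imwrite("pics/scene6.png",b[:,:,::-1])
b=cv2.imread("pics/scene6.png");a=cv2.imread("pics/top6.png")
s=status.sense();print(s["tool_pos"],s["finger_gap"])
print("medL top",lid2("top",a,431,-248,51,74),"odd",lid2("top",a,413,-71,42))
print("smallC",can("top",a,414,244,31,55),can("scene",b,414,247,31,55))
E
```

```text
[555.87706294 311.46030718 115.23996977] 22.982598140952856
medL top (array([ 430.9, -246.6,   51.1]), 180) odd (array([414.2, -71.9,  41.2]), 180)
smallC (np.float64(5093.211841619392), np.float64(415.0), np.float64(244.0)) (np.float64(3266.16272522057), np.float64(413.0), np.float64(247.0))
```

Call:
arm_command(
  targets=[
    [[-0.021,-0.009,0,0,0,0,-1],[-0.03,-0.015,0,0,0,0,-1],[-0.03,-0.015,0,0,0,0,-1],[-0.03,-0.015,0,0,0,0,-1],[-0.02,-0.01,0,0,0,0,-1],[-0.01,-0.005,0,0,0,0,-1],[0,0,-0.01,0,0,0,-1],[0,0,0,0,0,0,-1],[0,0,0,0,0,0,-1]],
  ],
)

```text
time: 21.7
tool_pos: [415.8, 242.8, 106.0]
tcp_rot: [180.0, 0.0, 19.0]
ft_force: [-0.1, 0.0, -1.2]
finger_gap: 22.6
grip_force: 39.3
```

```bash
python3 - <<'E'
from fit import *
from bench import status
a=viewer.snapshot("top"); b=viewer.snapshot("scene")
cv2.imwrite("pics/top7.png",a[:,:,::-1]);cv2.imwrite("pics/scene7.png",b[:,:,::-1])
b=cv2.imread("pics/scene7.png");a=cv2.imread("pics/top7.png")
s=status.sense();x,y,z=s["tool_pos"];print(s["tool_pos"],s["finger_gap"])
print("hand",lid2("scene",b,x,y,33,z-5.5),lid2("top",a,x,y,33,z-5.5))
f=lambda im,y,x:cv2.resize(im[y:y+110,x:x+100],None,fx=4,fy=4,interpolation=cv2.INTER_CUBIC)
cv2.imwrite("pics/t7.png",cv2.hconcat([f(a,195,135),f(b,210,160)]))
E
```

```text
[415.89791216 242.8931174  106.33081214] 22.871906316968644
hand (array([412.9, 245.9,  33.4]), 146) (array([414.6, 234.2,  26.9]), 61)
```

View pics/t7.png

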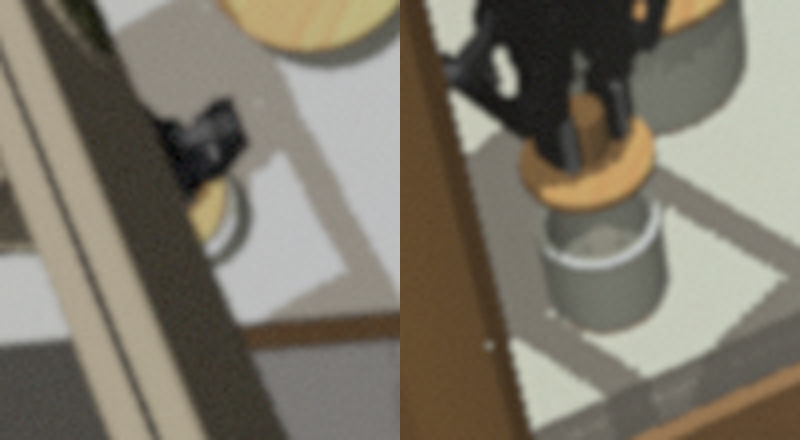

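In the scene view the lid reads (412.9,245.9) against the canister at (413,247), so it's aligned. I'll lower it.

Call:
arm_command(
  targets=[
    [[0,0,-0.012,0,0,0,-1],[0,0,-0.008,0,0,0,-1],[0,0,-0.006,0,0,0,-1],[0,0,-0.004,0,0,0,-1],[0,0,0,0,0,0,-1]],
  ],
)

```text
time: 22.42
tool_pos: [415.2, 242.6, 75.9]
tcp_rot: [180.0, 0.0, 19.0]
ft_force: [-0.1, 0.2, -0.6]
finger_gap: 22.7
grip_force: 39.3
```

Call:
arm_command(
  targets=[
    [[0,0,-0.003,0,0,0,-1],[0,0,-0.002,0,0,0,-1],[0,0,-0.001,0,0,0,-1],[0,0,0,0,0,0,-1]],
  ],
)

```text
time: 22.92
tool_pos: [415.4, 242.7, 70.3]
tcp_rot: [180.0, 0.0, 19.0]
ft_force: [0.4, 0.7, -0.1]
finger_gap: 22.5
grip_force: 39.3
```

Call:
arm_command(
  targets=[
    [[0,0,-0.001,0,0,0,-1],[0,0,-0.001,0,0,0,-1],[0,0,-0.001,0,0,0,-1],[0,0,0,0,0,0,-1]],
  ],
)

```text
time: 23.42
tool_pos: [416.0, 243.1, 68.5]
tcp_rot: [-180.0, -0.1, 19.0]
ft_force: [-2.7, -1.8, 9.8]
finger_gap: 23.0
grip_force: 40.2
```

Call:
arm_command(
  targets=[
    [[0,0,0.001,0,0,0,-0.5],[0,0,0,0,0,0,-0.1],[0,0,0,0,0,0,0.2],[0,0,0,0,0,0,0.2],[0,0,0.02,0,0,0,0.2],[0,0,0.04,0,0,0,0.2],[0,0,0.04,0,0,0,0.2],[0,0,0.04,0,0,0,0.2],[0,0,0,0,0,0,0.2]],
  ],
)

```text
time: 24.55
tool_pos: [417.6, 243.7, 212.4]
tcp_rot: [-180.0, -0.4, 19.0]
ft_force: [0.4, 0.3, 0.3]
finger_gap: 51.4
grip_force: 0.0
```

Call:
arm_command(
  targets=[
    [[0,-0.04,0,0,0,0,0.2],[0,-0.04,0,0,0,0,0.2],[0,-0.04,0,0,0,0,0.2],[0,-0.04,0,0,0,0,0.2],[0,-0.04,0,0,0,0,0.2],[0,-0.04,0,0,0,0,0.2],[0,0,0,0,0,0,0.2],[0,0,0,0,0,0,0.2]],
  ],
)

```text
time: 25.55
tool_pos: [415.1, 3.0, 207.4]
tcp_rot: [-179.9, 0.1, 19.0]
ft_force: [0.5, -0.1, -0.5]
finger_gap: 51.2
grip_force: 0.0
```

```bash
python3 - <<'E'
from fit import *
from bench import status
a=viewer.snapshot("top"); b=viewer.snapshot("scene")
cv2.imwrite("pics/top8.png",a[:,:,::-1]);cv2.imwrite("pics/scene8.png",b[:,:,::-1])
b=cv2.imread("pics/scene8.png");a=cv2.imread("pics/top8.png")
for n,x,y,r,z in (("S",415,243,33,63),("M",431,-247,51,74),("L",551,163,60,86),("odd",413,-71,42,22)): print(n,lid2("top",a,x,y,r,z),lid2("scene",b,x,y,r,z))
print(status.sense()["tool_pos"])
f=lambda im,y,x,w:cv2.resize(im[y:y+140,x:x+w],None,fx=2.2,fy=2.2,interpolation=cv2.INTER_CUBIC)
cv2.imwrite("pics/t8.png",cv2.vconcat([f(a,140,120,320),f(b,150,150,320)])[:600,:800])
E
```

```text
S (array([416.1, 242.2,  32.9]), 180) (array([414.3, 245.9,  32.7]), 180)
M (array([ 430.7, -252.8,   47.6]), 135) (array([ 427.7, -245.5,   57.8]), 106)
L (array([550.6, 162.6,  59.5]), 180) (array([548.2, 165.7,  59.8]), 180)
odd (array([413.9, -72.2,  41.1]), 135) (array([412.2, -68.6,  41.8]), 180)
[415.26662858   3.59048194 207.80513054]
```

View pics/t8.png

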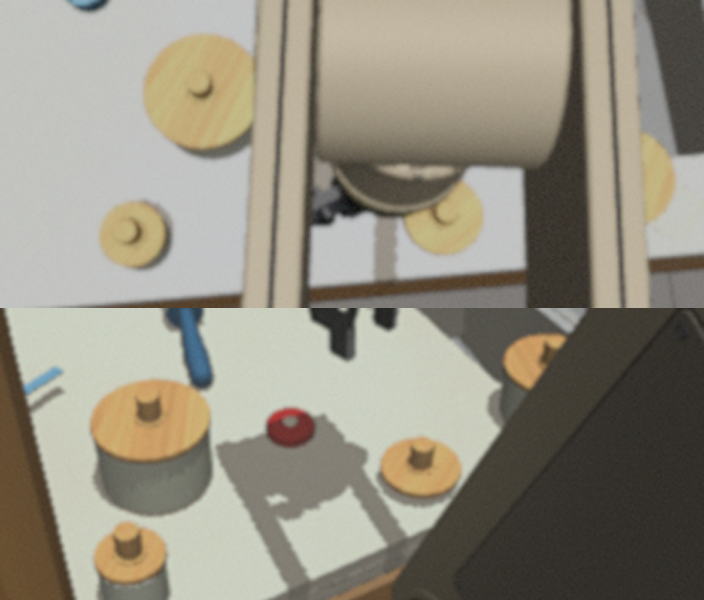

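The views show all three lids level on their canisters: large at (148,420), small at (130,555) and medium at (545,360). The odd lid and the tape measure haven't moved. The medium lid was measured unobstructed earlier at radius 51.1, within 2 mm of its canister. I'm handing in.

```bash
python3 -c "
from bench import job
print(job.hand_in())"
```

```text
the job is handed in; nothing more can be done
None
```

I closed all three canisters with their own lids and handed the job in at about 26 s. Contact force and camera checks show each lid seated, and the spare lid and tape measure look unmoved; the hand-in returned no verdict.

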